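# Traverse check of a sprung sensor bar

### The job

Run the traverse check on the long bar with the round pad: with the fingers shut, come straight down on the round pad, press it down a little, and slide the fingertips along the middle of the bar across all the scribed lines to the last one at the square end, pressing lightly all the way, without lifting off and without pushing the bar down onto its stop. Finish holding there, fingertips still lightly pressing the bar on the last line. Only touch the bar: do not grip, shift or lift its stand, and leave the other stand and everything else on the bench alone.

Things in the scene. Friction and masses are not known exactly. Their poses are not given: they have to be found in the camera images.
- stand: the traverse stand: a loose 2.2 kg steel base plate 236 x 76 x 14 mm lying on the table; origin at the centre of its underside, x along its length towards the square end of the long bar that floats above it, z up. It may lie at any yaw and on either side of the bench
- bar (a joint): how far the long bar is pushed down, m: 0 free, 0.014 on its stop. It stays level wherever it is pressed. The spring gives about 2.5 mm per newton after a first 1.2 N: about 2 N at 2 mm, 3.2 N at 5 mm, 6.4 N at 13 mm. It springs back when let go
- pad (a point): centre of the round pad (42 mm across) that ends the long bar, on its top face, 50 mm above the table when free; moves down with the bar. The bar is straight, level aluminium, 26 mm wide, 10 mm thick; its square end lies 185 mm from this point along the stand's x. Five thin black lines cross its top, 34 mm apart, the first 35 mm from this point, the last 14 mm from the square end
- line1 (a point): middle of scribed line 1, counted from the round pad, on the bar's top face, centred across its width
- line2 (a point): middle of scribed line 2, counted from the round pad, on the bar's top face, centred across its width
- line3 (a point): middle of scribed line 3, counted from the round pad, on the bar's top face, centred across its width
- line4 (a point): middle of scribed line 4, counted from the round pad, on the bar's top face, centred across its width
- line5 (a point): middle of scribed line 5, counted from the round pad, on the bar's top face, centred across its width (the last line, next to the square end)
- plate_stand: the other stand, to be left alone: loose steel base 150 x 110 x 14 mm with a floating rectangular aluminium plate 100 x 90 x 10 mm, top at 50 mm; origin at the centre of its underside
- plate (a joint): how far the other stand's plate is pushed down, m (0 free); same spring, to be left alone
- s_cell_c (a point): bystander: S-shaped aluminium block cell 36 x 18 x 44 mm standing beside the long bar (its near side 40 mm or more from the bar's centre line); point at its centre, half-way up
- button_cell_c (a point): bystander: round steel button cell 38 mm across, 18 mm high, on the other side of the long bar (its edge 37 mm or more from the bar's centre line); point at its centre, half-way up
- weight_c (a point): bystander: steel weight with a knob, 32 mm across, 49 mm high, beside the plate stand; point at its centre, half-way up
- beam_cell_c (a point): bystander: short aluminium beam cell 60 x 16 x 16 mm on the table beside the plate stand; point at its centre, half-way up
- driver_grip (a point): bystander: screwdriver 160 mm long lying on the table between the stands; point on its handle
- jar_c (a point): bystander: closed jar 54 mm across, 65 mm high, at the back; point at its centre, half-way up
There are look-alikes about, which are no part of the job. What is shaped like the stand but yellow is not meant.

How it is judged:
On the way, in this order (a step that is already met when the one before it is completed fails the run):
1. the fingertips press the round pad down (horizontal distance between the grasp point and pad below 0.018 m and value of joint bar above 0.001 m and contact force between the fingers and bar above 0.3 N), for 0.2 s.
2. the fingertips, still pressing, cross scribed line 1 (horizontal distance between the grasp point and line1 below 0.014 m and value of joint bar above 0.001 m and contact force between the fingers and bar above 0.3 N), for 0.04 s.
3. the fingertips, still pressing, cross scribed line 2 (horizontal distance between the grasp point and line2 below 0.014 m and value of joint bar above 0.001 m and contact force between the fingers and bar above 0.3 N), for 0.04 s.
4. the fingertips, still pressing, cross scribed line 3 (horizontal distance between the grasp point and line3 below 0.014 m and value of joint bar above 0.001 m and contact force between the fingers and bar above 0.3 N), for 0.04 s.
5. the fingertips, still pressing, cross scribed line 4 (horizontal distance between the grasp point and line4 below 0.014 m and value of joint bar above 0.001 m and contact force between the fingers and bar above 0.3 N), for 0.04 s.
6. the fingertips, still pressing, cross scribed line 5 (horizontal distance between the grasp point and line5 below 0.014 m and value of joint bar above 0.001 m and contact force between the fingers and bar above 0.3 N), for 0.04 s.
At the end, for the whole second after the job is handed in: the shut fingertips rest within 14 mm of the middle of the last line with the bar pressed down between 1 and 13 mm; the stands have moved less than 10 mm and the other things less than 15 mm (all of step 6 and value of joint bar below 0.013 m and distance of each of stand, plate_stand from where it was at the start of the episode below 0.01 m and value of joint plate below 0.002 m and distance of each of s_cell_c, button_cell_c, weight_c, beam_cell_c, driver_grip, jar_c from where it was at the start of the episode below 0.015 m); the arm keeps its last pose, push and grip.
It fails at once if the bar is pushed down onto its stop (more than 13 mm), or pressed harder than 15 N (value of joint bar above 0.013 m or contact force between the fingers and bar above 15 N).
It fails at once if the fingertips are off the bar, low over its lined part (less than about 14 mm above it), with the bar not pressed: lifted off on the way or came down there (x of the grasp point in the frame of stand between -0.06 and 0.09 m and y of the grasp point in the frame of stand between -0.022 and 0.022 m and z of the grasp point in the frame of stand below 0.083 m and value of joint bar below 0.0004 m).
It fails at once if the bar's stand is shifted or lifted by more than 10 mm (distance of stand from where it was at the start of the episode above 0.01 m).
It fails at once if the other stand is shifted or lifted by more than 10 mm, or its plate pressed (distance of plate_stand from where it was at the start of the episode above 0.01 m or value of joint plate above 0.002 m).
It fails at once if a loose sensor, weight, screwdriver or jar is moved or lifted by more than 15 mm (distance of any of s_cell_c, button_cell_c, weight_c, beam_cell_c, driver_grip, jar_c from where it was at the start of the episode above 0.015 m).
It also fails if it takes over 35 s, if anything falls off the work surface, if the arm or the gripper's body presses on something with over 40 N, if the wrist force passes 120 N, or if a joint passes its speed limit or range.

### The arm

A 6-joint arm with a two-finger parallel gripper is mounted at the origin on the work surface. World frame = base frame: x ahead of the robot, y to its left, z up, the work surface at z = 0. Lengths are in m, angles in rad, forces in N, time in s.
With the tool pointing down it reaches from about 0.375 to 0.9 m from the base axis. Payload 3.1 kg.
Tool frame: the origin (TCP) lies between the finger pads; the fingertips stand 22 mm ahead of it and the grasp point (between the pads) lies 3 mm ahead of it; z points along the fingers, y is the line along which they close (so a half turn about z gives the same grasp; the last joint's range is limited). The gripper opens to 87 mm and grips with 3 to 60 N. Pads are 19 mm wide; open, the fingers measure 117 mm over their backs; the gripper's body (75 mm by 190 mm) begins 51 mm behind the grasp point.
Start: joints at [1.083, 0.527, 1.433, -0, 1.181, -0.178], TCP at [0.19, 0.595, 0.245] pointing down, gripper open.
Joint ranges: [-3.08, 3.08], [-0.75, 2.2], [0.22, 2.44], [-1.43, 4.57], [0, 2.65], [-2.85, 2.85]. Speed limits (rad/s): [2.79, 2.79, 3.14, 3.14, 3.14, 3.14].

### API

Orientations are given as a unit quaternion [x, y, z, w].
In Python, from rig import robot gives the robot as it stands.
- The arm moves only by the tool move_arm, never from a script. Its argument "series" is text: rows parted by semicolons, each of 6 numbers parted by spaces: the shift along the tool's x, y, z in mm, then the turn, a rotation vector about the tool's x, y, z in degrees. In form: dx dy dz ax ay az; .... A call has 1 to 8 rows; each row is the pose to reach, as a shift and turn from the pose commanded when the call began, along the tool's axes at that moment; what a row does not reach only later rows make up. A row lasts 1/12 s, in which the tool goes at most 41.7 mm and 7.16 degrees, less where a joint would pass 70% of its speed; a pose out of reach is approached as far as the arm can. A call with a gripper value outside its range is refused whole. "jaw" is the opening, from 0 (shut) to 1 (fully open), set as the call begins (left out, the last holds). The fingers move at their own pace and stop on an object; "newtons" is the grip in N (left out, the last holds). Time passes only in rows, so rows that repeat a pose let the fingers close. It gives the time, the measured TCP pose, the force, the opening and the grip force at its end, in the units of the state.
- robot.get_obs(): the state, without advancing time (a new reading comes with each control period).
- robot.camera(name): name is "side" or "top" or "wrist"; returns a dict with "img" (420x560x3 uint8, red, green, blue), "mtx" (3x3 intrinsics, pixels), "world_to_cam" (4x4, takes a point from world to camera coordinates). Camera axes: x right, y down, z forward; pixel columns grow to the right and rows downward; lengths in m; the calibration is good to about 2 mm. A picture is of the moment at which its call begins. There is no depth.
- robot.hand_in(): hands the job in; it is judged then, once.
Trained networks look in a picture, given as the dict that the camera call returned (one of the last four; its "shot" number tells which), for a name from the list of things; names that differ only in an ending like _2 or _b are one class to them, and where a whole thing is asked for, a point or a joint stands for the part that bears it (a point fixed in the world has none). Each returns a list of dicts, best first, with "p" (0 to 1); they miss things now and then, are a little off and sometimes report something else, mostly with a low value. They report only what shows in the picture. A call takes as long as a camera call. They do not tell look-alikes from the thing itself.
- robot.search_frame(picture, thing): "xyz" ([x, y, z] in m, in world coordinates, good to about 4 mm: the middle of the surface that is visible of it).
- robot.tip_of(picture, thing): "xyz" ([x, y, z] in m, in world coordinates, good to about 4 mm: a listed point, or the origin of a listed thing).
The state is a dict: "time": time; "q": joint angles; "joint_velocities": joint speeds; "joint_torque": joint torques, N m; "position": TCP position; "tool_rot": TCP orientation; "ft_force": force on the tool from outside, world axes, zero at the start; "moment": the same for the moment, N m; "grip_width": finger opening in m; "grip_force": force on a finger pad.
Only numpy, scipy, OpenCV 4.12 (cv2) and the standard library are available. Lean on these libraries where they do the work, as an engineer would, in place of code of your own. Each camera call takes 0.05 s, during which the arm holds its last target. There are 200 camera calls.

## Working session

There is one attempt and no reset: what is moved stays moved. The work goes in short steps, Python scripts to look and compute and a tool call to move; the robot and the scene stay as the last step left them, time stands still between calls to the robot, and variables do not carry over. Pictures are saved under pics/ and viewed, at most 10 in all, crops included, and the job is handed in when it is done.

Besides the shell and the picture viewer there is one more tool, called after "Request:" by a JSON object that holds its "op" and its "data", one argument or row to a line. move_arm: Moves the arm, as the interface text tells. Its arguments: {"type":"object","properties":{"series":{"type":"string"},"jaw":{"type":"number"},"newtons":{"type":"number"}},"required":["series"]}

```bash
mkdir -p pics; python3 - <<'E'
from rig import robot
import cv2,numpy as np
o=robot.get_obs();print(o['time'],o['position'],o['tool_rot'],o['ft_force'],o['grip_width'])
for c in ["top","side"]:
    p=robot.camera(c);cv2.imwrite(f"pics/{c}0.png",p["img"][:,:,::-1])
    K=p["mtx"];T=p["world_to_cam"]
    for n in ["pad","line1","line3","line5","stand","plate_stand","s_cell_c","button_cell_c"]:
        for r in robot.tip_of(p,n)[:3]:
            x=T[:3,:3]@np.array(r["xyz"])+T[:3,3];u=K@x;print(c,n,round(r["p"],2),np.round(r["xyz"],3),np.round(u[:2]/u[2]))
E
```

```text
0.0 [0.18961963 0.59483207 0.24359889] [ 1.53790693e-01  9.88102877e-01 -1.00729383e-03 -3.34240986e-04] [-0.34401732  0.54730337  0.55467131] 0.08697457562619383
top pad 0.96 [0.406 0.547 0.051] [ 71. 292.]
top pad 0.6 [0.543 0.192 0.05 ] [233. 232.]
top pad 0.56 [0.497 0.103 0.049] [273. 253.]
top line1 0.98 [0.518 0.13  0.052] [261. 243.]
top line1 0.93 [0.421 0.445 0.051] [117. 286.]
top line1 0.92 [0.422 0.408 0.051] [134. 286.]
top line3 0.98 [0.518 0.13  0.052] [261. 243.]
top line3 0.93 [0.421 0.445 0.051] [117. 286.]
top line3 0.92 [0.422 0.408 0.051] [134. 286.]
top line5 0.98 [0.518 0.13  0.052] [261. 243.]
top line5 0.93 [0.421 0.445 0.051] [117. 286.]
top line5 0.92 [0.422 0.408 0.051] [134. 286.]
top stand 0.94 [0.421 0.464 0.   ] [116. 285.]
top stand 0.91 [0.536 0.173 0.001] [243. 236.]
top plate_stand 0.85 [ 0.53  -0.188 -0.003] [398. 240.]
top plate_stand 0.67 [0.543 0.192 0.047] [233. 232.]
top plate_stand 0.15 [0.499 0.101 0.049] [274. 252.]
top s_cell_c 0.68 [0.469 0.196 0.02 ] [232. 265.]
top button_cell_c 0.73 [0.582 0.126 0.006] [263. 216.]
top button_cell_c 0
[... 274 characters left out ...]
6.]
side line1 0.8 [0.415 0.479 0.051] [135. 183.]
side line3 0.94 [0.418 0.512 0.048] [131. 179.]
side line3 0.84 [0.561 0.221 0.051] [230. 206.]
side line3 0.8 [0.415 0.479 0.051] [135. 183.]
side line5 0.94 [0.418 0.512 0.048] [131. 179.]
side line5 0.84 [0.561 0.221 0.051] [230. 206.]
side line5 0.8 [0.415 0.479 0.051] [135. 183.]
side stand 0.65 [ 0.539  0.178 -0.   ] [233. 233.]
side stand 0.64 [ 0.42   0.462 -0.004] [142. 202.]
side stand 0.6 [0.497 0.099 0.051] [235. 235.]
side plate_stand 0.6 [ 0.529 -0.184 -0.   ] [325. 313.]
side plate_stand 0.51 [0.56  0.221 0.052] [230. 205.]
side s_cell_c 0.6 [0.469 0.199 0.021] [204. 231.]
side button_cell_c 0.5 [0.585 0.125 0.008] [260. 233.]
```

View pics/top0.png

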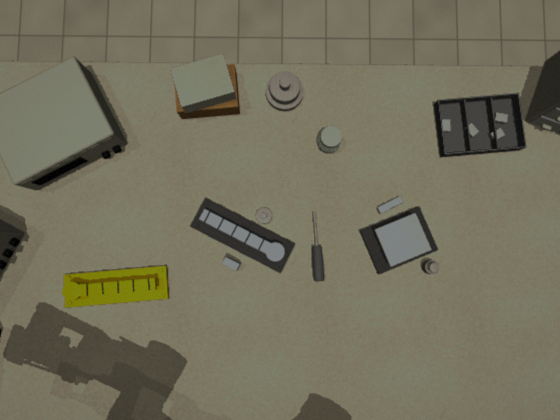

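View pics/side0.png

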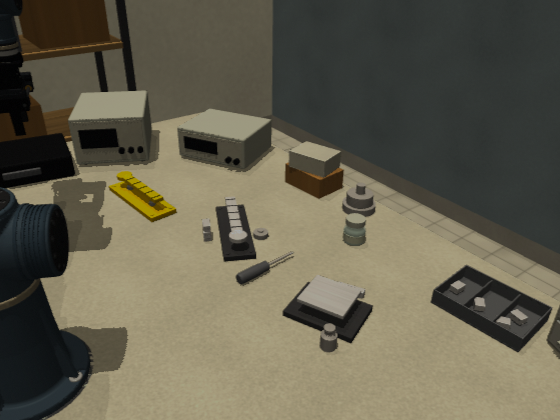

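The top picture shows the real (dark) stand with its round pad at about (275,252) and its square end at about (200,215). The yellow look-alike is at (116,286). The side picture agrees. I'm moving above the bar with the fingers shut.

Request:
{"op": "move_arm", "data": {
  "series": "-30 -25 0 0 0 0;-60 -50 0 0 0 0;-90 -75 0 0 0 0;-120 -100 0 0 0 0;-150 -125 0 0 0 0;-180 -150 0 0 0 0;-210 -175 0 0 0 0;-240 -200 0 0 0 0",
  "jaw": 0,
  "newtons": 20
}}

```text
time: 1.57
position: [0.3585, 0.3304, 0.2448]
tool_rot: [0.154, 0.988, 0.0, 0.0]
ft_force: [0.6, 0.3, 0.3]
grip_width: 0.0415
grip_force: 0.0
```

Request:
{"op": "move_arm", "data": {
  "series": "-30 -25 0 0 0 0;-60 -50 0 0 0 0;-90 -75 0 0 0 0;-120 -100 0 0 0 0;-150 -125 0 0 0 0;-180 -150 0 0 0 0;-203 -178 0 0 0 0;-203 -178 0 0 0 0"
}}

```text
time: 2.23
position: [0.5012, 0.0951, 0.245]
tool_rot: [0.157, 0.988, -0.001, 0.003]
ft_force: [-0.4, -0.2, -0.1]
grip_width: 0.0007
grip_force: 0.0
```

```bash
cat > h.py <<'E'
from rig import robot
import cv2,numpy as np
from scipy.spatial.transform import Rotation as R
def look(cams,names,tag):
    for c in cams:
        p=robot.camera(c);cv2.imwrite(f"pics/{c}{tag}.png",p["img"][:,:,::-1])
        K=p["mtx"];T=p["world_to_cam"]
        for n in names:
            for r in robot.tip_of(p,n):
                if r["p"]<.3: continue
                x=T[:3,:3]@np.array(r["xyz"])+T[:3,3];u=K@x;print(c,n,round(r["p"],2),np.round(r["xyz"],4),np.round(u[:2]/u[2]))
def state():
    o=robot.get_obs();print(round(o['time'],2),np.round(o['position'],4),np.round(R.from_quat(o['tool_rot']).as_matrix(),3).tolist(),np.round(o['ft_force'],2),o['grip_width'])
    return o
E
python3 - <<'E'
from h import *
state();look(["wrist","top","side"],["pad","line1"],1)
E
```

```text
2.23 [0.5012 0.0951 0.245 ] [[-0.951, 0.309, 0.005], [0.309, 0.951, -0.003], [-0.005, -0.001, -1.0]] [-0.39 -0.17 -0.07] 0.0007346614100107238
wrist pad 0.59 [0.4999 0.1051 0.05  ] [290. 189.]
wrist line1 0.83 [0.5136 0.1276 0.0512] [316. 195.]
wrist line1 0.81 [0.5775 0.254  0.0526] [457. 217.]
wrist line1 0.71 [0.5466 0.1869 0.0521] [383. 208.]
wrist line1 0.61 [0.5322 0.1597 0.0511] [352. 203.]
wrist line1 0.59 [0.5636 0.2193 0.0506] [418. 214.]
top pad 0.58 [0.4067 0.5479 0.0523] [ 70. 292.]
top line1 0.78 [0.418  0.4763 0.05  ] [103. 287.]
top line1 0.78 [0.4211 0.448  0.0507] [116. 286.]
top line1 0.77 [0.4108 0.5129 0.0549] [ 86. 290.]
top line1 0.67 [0.4212 0.4088 0.0499] [134. 286.]
top line1 0.61 [0.5609 0.2201 0.0495] [221. 224.]
top line1 0.57 [0.4261 0.3736 0.0461] [150. 284.]
top line1 0.51 [0.5771 0.2509 0.0528] [207. 216.]
side pad 0.71 [0.4108 0.5505 0.0471] [123. 175.]
side pad 0.62 [0.4966 0.0993 0.0518] [235. 235.]
side line1 0.96 [0.5173 0.1299 0.0524] [235. 226.]
side line1 0.96 [0.5592 0.2209 0.0516] [230. 206.]
side line1 0.94 [0.5292 0.1631 0.0505] [232. 219.]
side line1 0.92 [0.4203 0.4441 0.0509] [142. 187.]
side line1 0.85 [0.4168 0.4783 0.0499] [136. 183.]
side line1 0.78 [0.4153 0.5082 0.0465] [131. 180.]
side line1 0.72 [0.4222 0.3768 0.0526] [153. 196.]
side line1 0.68 [0.423  0.4083 0.0477] [149. 193.]
side line1 0.63 [0.5479 0.1902 0.0488] [233. 213.]
side line1 0.63 [0.5777 0.2504 0.0546] [230. 198.]
```

View pics/wrist1.png

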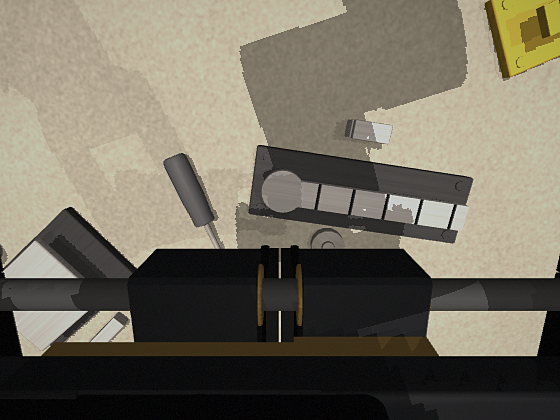

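The wrist view shows the pad disc centred near (283,191) and the lines at about (318,197), (351,202), (384,206), (419,211) and (453,217). I'll project these onto z = 0.05.

```bash
python3 - <<'E'
from h import *
p=robot.camera("wrist");K=p["mtx"];T=p["world_to_cam"]
c=-T[:3,:3].T@T[:3,3]
for uv in [(283,191),(318,197),(351,202),(384,206),(419,211),(453,217)]:
    d=T[:3,:3].T@np.linalg.inv(K)@[*uv,1];print(uv,np.round(c+d*(.05-c[2])/d[2],4))
P=np.array([.5,.099]);L=np.array([.5769,.2511])
o=state();M=R.from_quat(o['tool_rot']).as_matrix()
for t in [[*P,.09],[*L,.09]]: print(np.round(1000*M.T@(np.array(t)-o['position']),1))
d=(L-P)/np.linalg.norm(L-P);print(d,'yaw deg',np.degrees(np.arctan2(d[1],d[0])-np.arctan2(M[1,1],M[0,1])))
E
```

```text
(283, 191) [0.4942 0.1057 0.05  ]
(318, 197) [0.5103 0.1367 0.05  ]
(351, 202) [0.525  0.1663 0.05  ]
(384, 206) [0.5388 0.1964 0.05  ]
(419, 211) [0.5543 0.2284 0.05  ]
(453, 217) [0.5706 0.2595 0.05  ]
2.73 [0.4966 0.1017 0.2447] [[-0.953, 0.302, 0.0], [0.302, 0.953, 0.0], [-0.0, 0.0, -1.0]] [-0.05  0.6   0.22] 0.00024273404096992993
[ -4.   -1.5 154.7]
[-31.3 166.7 154.7]
[0.45119894 0.89242339] yaw deg -9.233072292662984
```

Request:
{"op": "move_arm", "data": {
  "series": "-2 -1 25 0 0 5;-4 -2 55 0 0 9;-4 -2 85 0 0 9;-4 -2 110 0 0 9;-4 -2 130 0 0 9;-4 -2 140 0 0 9;-4 -2 145 0 0 9;-4 -2 145 0 0 9"
}}

```text
time: 3.4
position: [0.5, 0.0978, 0.099]
tool_rot: [0.231, 0.973, -0.0, -0.001]
ft_force: [-0.6, 0.2, 0.6]
grip_width: 0.0004
grip_force: 0.0
```

```bash
python3 - <<'E'
from h import *
robot.camera("wrist")
look(["wrist","side"],["line1","pad"],2)
o=state();M=R.from_quat(o['tool_rot']).as_matrix()
for t in [[.4995,.099,.072],[.5760,.252,.072]]: print(np.round(1000*M.T@(np.array(t)-o['position']),1))
E
```

```text
wrist line1 0.8 [0.5632 0.2189 0.0528] [518. 250.]
wrist line1 0.71 [0.5303 0.161  0.0475] [400. 241.]
wrist line1 0.71 [0.5473 0.1884 0.0521] [458. 249.]
wrist line1 0.6 [0.5173 0.13   0.0525] [343. 248.]
wrist pad 0.98 [0.5028 0.1018 0.0522] [288. 248.]
side line1 0.94 [0.4248 0.3758 0.0492] [155. 197.]
side line1 0.83 [0.4129 0.4778 0.0517] [134. 183.]
side line1 0.71 [0.5316 0.1646 0.049 ] [233. 219.]
side line1 0.7 [0.4172 0.5095 0.0483] [131. 179.]
side line1 0.7 [0.423  0.4074 0.0504] [149. 192.]
side line1 0.64 [0.424  0.4452 0.0526] [143. 186.]
side line1 0.63 [0.5186 0.1297 0.0505] [236. 226.]
side line1 0.49 [0.5472 0.1896 0.0466] [233. 214.]
side pad 0.91 [0.4114 0.5518 0.0465] [123. 175.]
side pad 0.85 [0.498  0.0957 0.0499] [237. 236.]
3.75 [0.5009 0.0975 0.1005] [[-0.893, 0.449, 0.002], [0.449, 0.893, -0.0], [-0.002, 0.001, -1.0]] [-0.14  0.11  0.29] 0.00010938575428893669
[ 1.9  0.6 28.5]
[  2.3 171.7  28.6]
```

View pics/wrist2.png

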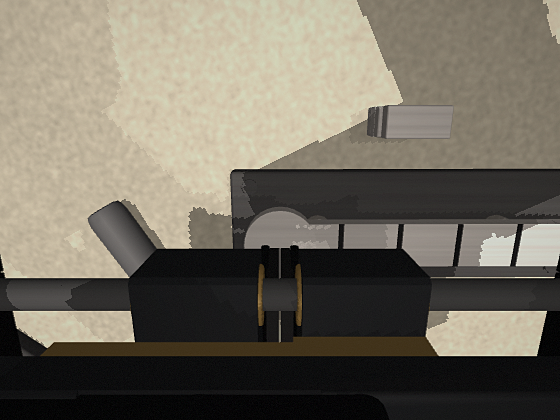

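Request:
{"op": "move_arm", "data": {
  "series": "1 1 8 0 0 0;1 1 16 0 0 0;1 1 22 0 0 0;1 1 25 0 0 0;1 1 28 0 0 0;1 1 30 0 0 0;1 1 31 0 0 0;1 1 31 0 0 0"
}}

```text
time: 4.42
position: [0.4992, 0.0989, 0.0684]
tool_rot: [0.231, 0.973, -0.0, -0.001]
ft_force: [-2.9, -0.1, 2.8]
grip_width: 0.0004
grip_force: 1.4
```

```bash
python3 - <<'E'
from h import *
for i in range(3):robot.camera("wrist");state()
look(["wrist"],["pad","line1"],3)
E
```

```text
4.47 [0.4991 0.0989 0.0685] [[-0.893, 0.449, -0.002], [0.449, 0.893, -0.0], [0.001, -0.001, -1.0]] [-2.6  -0.2   2.65] 0.0005474902134772043
4.52 [0.4992 0.0989 0.0686] [[-0.893, 0.449, -0.001], [0.449, 0.893, -0.0], [0.001, -0.001, -1.0]] [-3.33  0.47  3.06] 0.0006126517262721957
4.57 [0.4994 0.0989 0.0687] [[-0.893, 0.449, -0.001], [0.449, 0.893, -0.0], [0.001, -0.0, -1.0]] [-2.23  0.1   2.7 ] 0.0005870655510587877
wrist line1 0.84 [0.5472 0.1894 0.0496] [487. 272.]
wrist line1 0.68 [0.5621 0.2221 0.047 ] [556. 267.]
wrist line1 0.61 [0.5305 0.1616 0.0458] [419. 264.]
```

Request:
{"op": "move_arm", "data": {
  "series": "0 0 1 0 0 0;0 2 1 0 0 0;0 7 1 0 0 0;0 14 1 0 0 0;0 22 1 0 0 0;0 30 1 0 0 0;0 38 1 0 0 0;0 45 1 0 0 0"
}}

```text
time: 5.38
position: [0.5208, 0.1401, 0.0676]
tool_rot: [0.231, 0.973, 0.0, 0.0]
ft_force: [-1.1, -1.6, 3.3]
grip_width: 0.0002
grip_force: 1.6
```

```bash
python3 - <<'E'
from h import *
o=state();M=R.from_quat(o['tool_rot']).as_matrix()
for n in [[.4993,.0989,.067],[.5765,.2518,.067]]: print(np.round(1000*M.T@(np.array(n)-o['position']),1))
look(["side"],["line1","pad"],4)
E
```

```text
5.38 [0.5208 0.1401 0.0676] [[-0.894, 0.449, 0.001], [0.449, 0.894, 0.0], [-0.001, 0.0, -1.0]] [-1.14 -1.6   3.32] 0.00021094758086866248
[  0.7 -46.5   0.6]
[  0.3 124.8   0.7]
side line1 0.87 [0.4168 0.48   0.0535] [135. 182.]
side line1 0.82 [0.518  0.1316 0.0473] [235. 227.]
side line1 0.78 [0.5261 0.1658 0.0442] [231. 221.]
side line1 0.77 [0.4239 0.4076 0.0508] [149. 192.]
side line1 0.75 [0.4221 0.4427 0.0492] [143. 188.]
side line1 0.74 [0.4237 0.3771 0.0507] [154. 197.]
side line1 0.65 [0.4149 0.511  0.044 ] [130. 181.]
side pad 0.83 [0.4091 0.5512 0.0498] [122. 174.]
side pad 0.62 [0.4976 0.0981 0.0443] [236. 237.]
side pad 0.33 [ 0.5367  0.1735 -0.0013] [233. 234.]
```

Pressing steadily at about 3.3 N, 4.5 mm down, and the stand has not moved. I'm continuing the slide.

Request:
{"op": "move_arm", "data": {
  "series": "0 7 0 0 0 0;0 15 0 0 0 0;0 23 0 0 0 0;0 31 0 0 0 0;0 39 0 0 0 0;0 47 0 0 0 0;0 55 0 0 0 0;0 62 0 0 0 0"
}}

```text
time: 6.2
position: [0.5482, 0.1953, 0.0675]
tool_rot: [0.231, 0.973, -0.0, -0.0]
ft_force: [-1.5, -2.1, 2.3]
grip_width: 0.0005
grip_force: 1.6
```

```bash
python3 - <<'E'
from h import *
look(["wrist","side"],["line5"],5)
o=state();M=R.from_quat(o['tool_rot']).as_matrix()
print(np.round(1000*M.T@(np.array([.5765,.2518,.067])-o['position']),1))
E
```

```text
wrist line5 0.93 [0.577  0.2522 0.0461] [408. 266.]
wrist line5 0.76 [0.5173 0.1302 0.0473] [135. 270.]
side line5 0.94 [0.5589 0.2209 0.0489] [230. 207.]
side line5 0.94 [0.4229 0.4436 0.0502] [143. 187.]
side line5 0.89 [0.4233 0.4105 0.0489] [148. 192.]
side line5 0.82 [0.4192 0.5078 0.0467] [132. 180.]
side line5 0.81 [0.5461 0.1923 0.0436] [232. 214.]
side line5 0.75 [0.5293 0.16   0.0458] [233. 221.]
side line5 0.71 [0.4233 0.3778 0.0512] [154. 196.]
side line5 0.66 [0.5775 0.2513 0.05  ] [230. 199.]
side line5 0.58 [0.5196 0.1293 0.0462] [236. 228.]
side line5 0.56 [0.4142 0.4773 0.0482] [135. 184.]
6.4 [0.5489 0.1956 0.0678] [[-0.893, 0.449, 0.003], [0.449, 0.893, 0.002], [-0.002, 0.003, -1.0]] [-0.02  2.53  4.83] 0.0003831708736927969
[ 0.6 62.6  0.9]
```

Request:
{"op": "move_arm", "data": {
  "series": "0 7 0 0 0 0;0 16 0 0 0 0;0 25 0 0 0 0;0 34 0 0 0 0;0 43 0 0 0 0;0 52 0 0 0 0;0 59 0 0 0 0;0 63 0 0 0 0"
}}

```text
time: 7.07
position: [0.5768, 0.2519, 0.0676]
tool_rot: [0.23, 0.973, 0.0, 0.0]
ft_force: [-0.0, -1.5, 3.6]
grip_width: 0.0004
grip_force: 1.6
```

```bash
python3 - <<'E'
from h import *
for i in range(4):robot.camera("wrist");
look(["wrist","side"],["line5"],6)
o=state();M=R.from_quat(o['tool_rot']).as_matrix()
print(np.round(1000*M.T@(np.array([.5768,.2519,.067])-o['position']),1))
E
```

```text
wrist line5 0.92 [0.5453 0.1858 0.0468] [133. 269.]
wrist line5 0.86 [0.5318 0.1626 0.0447] [ 81. 264.]
wrist line5 0.71 [0.5154 0.1279 0.0465] [  3. 267.]
side line5 0.93 [0.4133 0.4791 0.0528] [134. 182.]
side line5 0.89 [0.5788 0.2495 0.0502] [230. 199.]
side line5 0.86 [0.5279 0.1619 0.0453] [232. 221.]
side line5 0.86 [0.5585 0.2179 0.0471] [230. 208.]
side line5 0.77 [0.4231 0.4415 0.049 ] [143. 188.]
side line5 0.74 [0.4161 0.5093 0.0466] [131. 180.]
side line5 0.72 [0.4237 0.4099 0.0495] [149. 192.]
side line5 0.7 [0.5453 0.1928 0.0426] [231. 215.]
side line5 0.58 [0.5189 0.1319 0.0464] [236. 227.]
side line5 0.57 [0.4252 0.3788 0.0507] [154. 196.]
7.47 [0.5768 0.251  0.0679] [[-0.893, 0.45, 0.002], [0.45, 0.893, 0.001], [-0.001, 0.001, -1.0]] [0.19 2.23 3.13] 0.0006744748287348672
[0.4 0.8 0.9]
```

View pics/wrist6.png

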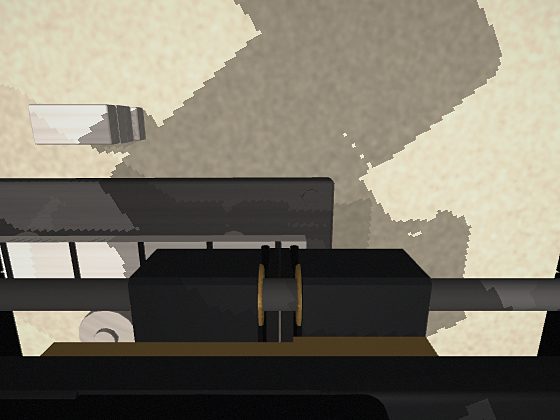

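The wrist view shows the fingertips on line 5 (column about 279), the square end at column about 306, and line 4 at about 210. The bar is about 4 mm down at about 3.2 N. Handing in.

```bash
python3 -c "
from rig import robot
print(robot.hand_in())"
```

```text
the job is handed in; nothing more can be done
None
```

I handed in the traverse check: the shut fingertips pressed the round pad, slid across all five lines without lifting, and were holding on line 5 with the bar about 4 mm down at about 3 N; the hand-in returned no verdict.

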